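# Clamp the barbed stub of a ward air sampler

## Robot

A 6-joint arm with a two-finger parallel gripper is mounted at the origin on the work surface. World frame = base frame: x ahead of the robot, y to its left, z up, the work surface at z = 0. Lengths are in m, angles in rad, forces in N, time in s.
With the tool pointing down it reaches from about 0.325 to 0.775 m from the base axis. Payload 5.5 kg.
Tool frame: the origin (TCP) lies between the finger pads; the fingertips stand 8 mm ahead of it and the grasp point (between the pads) lies 11 mm behind it (tcp_to_tips is the distance from the TCP to the fingertips, in m); z points along the fingers, y is the direction in which the jaws open and shut (so a half turn about z gives the same grasp; the last joint's range is limited). The gripper opens to 88 mm and grips with 3 to 60 N. Pads are 20 mm wide; open, the fingers measure 115 mm over their backs; the gripper's body (75 mm by 178 mm) begins 61 mm behind the grasp point.
Start: joints at [1.218, 0.091, 1.231, -0, 1.82, -0.057], TCP at [0.175, 0.574, 0.207] pointing down, gripper open.
Joint ranges: [-2.87, 2.87], [-0.86, 2.18], [0.17, 2.46], [-1.51, 4.65], [0.06, 2.69], [-2.65, 2.65]. Speed limits (rad/s): [2.57, 2.57, 3.01, 3.14, 3.14, 3.14].

## Interface

Orientations are given as a unit quaternion [w, x, y, z].
In Python, from bench import * gives the robot as it stands. Calls block until the motion is done:
- move_to(position, orientation): joint-space move of the TCP to a pose.
- move_l(position, speed=0.15, orientation=None): straight line of the TCP; orientation=None keeps the orientation; speed is the mean speed in m/s.
- movej(angles): joint-space move.
- gripper_open() and close(): open the fingers fully, or close them until they stop; the grip force is fixed at half the most.
- hold(seconds).
- inverse_kinematics(position, orientation): joint angles nearest the present ones, or None.
- state(): the state.
- get_image(name): name is "scene" or "top"; returns a dict with "frame" (480x640x3 uint8, blue, green, red), "depth" (480x640 float32, m along the optical axis (not along the pixel's ray), 0 where there is no reading), "camera_matrix" (3x3 intrinsics, pixels), "view" (4x4, takes a point from world to camera coordinates). Camera axes: x right, y up, looking along -z (the intrinsics and any distortion apply to the point x, -y, -z); pixel columns grow to the right and rows downward; lengths in m; the calibration is good to about 2 mm. A picture is of the moment at which its call begins.
A pose or a line that the arm cannot do raises IKError and nothing moves.
- job_done(): hands the job in, once; it reports no verdict.
The state is a dict: "time": time; "joint_pos": joint angles; "dq": joint speeds; "joint_torque": joint torques, N m; "ee_pos": TCP position; "ee_rot": TCP orientation; "ft_force": force on the tool from outside, world axes, zero at the start; "moment": the same for the moment, N m; "finger_gap": finger opening in m.
Only numpy, scipy, OpenCV 4.12 (cv2) and the standard library are available. Lean on these libraries where they do the work, as an engineer would, in place of code of your own. Each camera call takes 0.05 s, during which the arm holds its last target.

## Task

Pick up the larger of the two steel worm-drive clamps and slide its band down over the thick barbed stub of the air sampler, key upwards, until it sits on the flange. Then turn the clamp's thumb key clockwise (seen from above) until it stops and the band is snug, and let go.

Things in the scene. Friction and masses are not known exactly. Their poses are not given: they have to be found in the camera images.
- clamp: larger of two loose steel worm clamps lying flat, key up (the other's band: 34 mm outer diameter). Stiff round band, inner diameter 50, outer 56, 20 mm high; origin: band centre at its underside, z up. On its -x side the worm housing (x -27 to -49, 20 wide, 18 high) and the upright key (axis at x = -50). A thin tail runs along +y from the housing. Band sides at +-y are free to grip. 0.13 kg
- key_grip (a point): middle of the wing of the clamp's thumb key, on its upright turning axis, 45 mm above the band's underside and 50 mm from the band's centre towards the clamp's -x. The wing is a plate 26 mm long (this point's x), 8 mm thick (its y), 22 mm high: top 11 mm above this point. z up. The point turns with the key.
- key (a joint): turn of the thumb key against the clamp, rad, growing clockwise from above: 0 open, 1.3 at the stop (snug). Starts between 0 and 0.2. Takes about 0.04 N m and stays where left. The wing lies 0.65 rad anticlockwise of the clamp's x axis at 0, 0.65 rad clockwise of it at 1.3.
- stub_seat (a point): centre of the flat flange (68 mm diameter, 50 mm above the trolley) where the clamp's underside must rest, on the fixed round white sampler (diameter 100, 45 high) with the thick stub. From it rises the upright grey barbed stub, widest barb 43 mm in diameter, with a white nose tapering to 16 mm at 40 mm above the flange. z up. The other sampler's stub is 22 mm thick.
Not all that is in view belongs to the job. What is shaped like the clamp but red is not meant.

How it is judged:
On the way, in this order (a step that is already met when the one before it is completed fails the run):
1. the larger clamp sits level on the flange around the thick stub (within 10 mm sideways, 6 mm in height, 10 degrees), its key still less than half turned (below 0.6 rad) (horizontal distance between clamp and stub_seat below 0.01 m and z of clamp in the frame of stub_seat between -0.006 and 0.006 m and angle between clamp's own z axis and vertical below 0.175 rad and value of joint key below 0.6 rad), for 0.2 s.
2. the key is turned past 1.0 rad with the clamp still seated (value of joint key above 1 rad and horizontal distance between clamp and stub_seat below 0.01 m and z of clamp in the frame of stub_seat below 0.006 m), for 0.2 s.
At the end, for the whole second after the job is handed in: The larger clamp rests on the flange around the thick stub, its underside within 6 mm of the flange's height and 10 mm of its centre sideways, within 10 degrees of level and upright, at rest, its key turned clockwise past 1.0 rad (stop at 1.3) (all of step 2 and z of clamp in the frame of stub_seat above -0.006 m and angle between clamp's own z axis and vertical below 0.175 rad and linear speed of clamp below 0.02 m/s); the robot touches nothing.
It also fails if it takes over 51 s, if anything falls off the work surface, if the arm or the gripper's body presses on something with over 40 N, if the wrist force passes 120 N, or if a joint passes its speed limit or range.

## Working session

There is one attempt and no reset: what is moved stays moved. The work goes in short steps, each a Python script; the robot and the scene stay as the last script left them, time stands still between calls to the robot, and variables do not carry over. Pictures are saved under pics/ and viewed, and the job is handed in when it is done.

```bash
mkdir -p pics; ls; python3 - <<'E'
from bench import *
import cv2,numpy as np
for n in("scene","top"):
    d=get_image(n); cv2.imwrite(f"pics/{n}0.png",d["frame"]); np.savez(f"{n}0.npz",**d)
    print(n,d["camera_matrix"].tolist(),np.round(d["view"],4).tolist(),d.keys())
print(state())
E
```

```text
pics
scene [[543.2340223815672, 0.0, 332.4239214244634], [0.0, 543.2340223815672, 246.4396640517168], [0.0, 0.0, 1.0]] [[0.7854, 0.619, -0.0049, -0.3545], [-0.3129, 0.4038, 0.8597, 0.0808], [0.5341, -0.6736, 0.5108, -1.3002], [0.0, 0.0, 0.0, 1.0]] dict_keys(['frame', 'depth', 'camera_matrix', 'view'])
top [[447.3527668292239, 0.0, 318.24039736963755], [0.0, 447.3527668292239, 234.9182357372773], [0.0, 0.0, 1.0]] [[0.0049, -0.9988, 0.0495, -0.033], [0.9928, 0.0107, 0.119, -0.473], [-0.1194, 0.0486, 0.9917, -0.6812], [0.0, 0.0, 0.0, 1.0]] dict_keys(['frame', 'depth', 'camera_matrix', 'view'])
{'time': 0.1, 'joint_pos': array([ 1.21831501e+00,  9.17605725e-02,  1.23172827e+00,  2.46033727e-05,
        1.81977591e+00, -5.66600509e-02]), 'dq': array([ 0.00095344, -0.00323821, -0.00115049, -0.00051884,  0.0006851 ,
        0.00033601]), 'joint_torque': array([ 1.58470237e-03, -4.47858310e+01, -4.07570243e+01,  7.00583146e-02,
        2.84711685e-02, -8.95427638e-05]), 'ee_pos': array([0.17479087, 0.57368887, 0.20635473]), 'ee_rot': array([-1.81517050e-04,  1.47368862e-01,  9.89081250e-01, -8.16194060e-04]), 'ft_force': array([ 1.04733484,  0.47900154, -0.75456752]), 'moment': array([-0.02434516, -0.014394  ,  0.00392786]), 'finger_gap': 0.08775044372890727}
```

View pics/scene0.png

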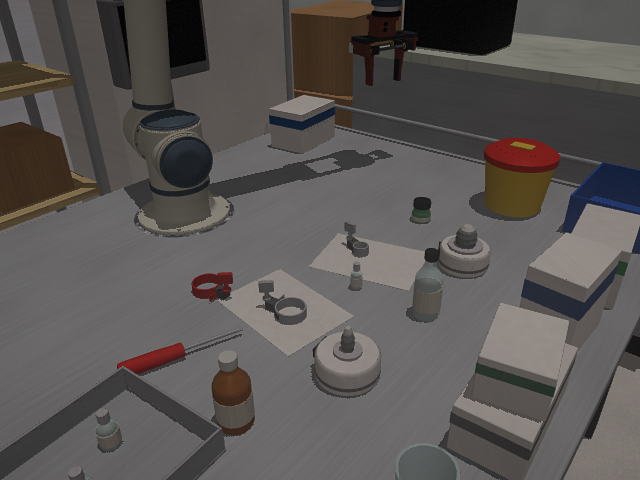

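View pics/top0.png

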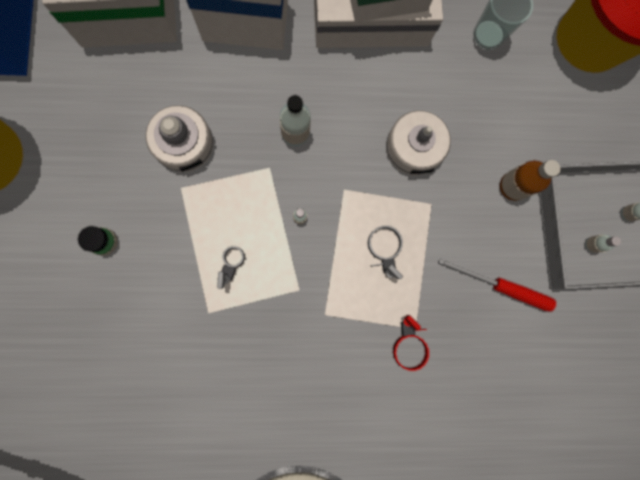

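Top view candidates: clamps are large steel (384,243), small steel (233,258) and red (411,352). The samplers are the thick stub (175,130) and the thin stub (424,135). I choose the clamp at (384,243) and the sampler at (178,135). Next I check them in a crop and measure.

```bash
cat > h.py <<'E'
import numpy as np,cv2
def cloud(d):
    K=d["camera_matrix"];z=d["depth"];v,u=np.mgrid[:480,:640]
    p=np.stack([(u-K[0,2])*z/K[0,0],-(v-K[1,2])*z/K[1,1],-z,np.ones_like(z)],-1)
    w=(p@np.linalg.inv(d["view"]).T)[...,:3]; w[z<=0]=np.nan
    return w
def proj(d,P):
    P=np.atleast_2d(P);c=np.c_[P,np.ones(len(P))]@np.asarray(d["view"]).T
    K=d["camera_matrix"];return np.c_[K[0,2]+K[0,0]*c[:,0]/-c[:,2],K[1,2]-K[1,1]*c[:,1]/-c[:,2]]
def circ(p):
    A=np.c_[2*p[:,:2],np.ones(len(p))];s=np.linalg.lstsq(A,(p[:,:2]**2).sum(1),rcond=None)[0]
    return s[0],s[1],np.sqrt(s[2]+s[0]**2+s[1]**2)
E
python3 - <<'E'
from h import *
T=dict(np.load("top0.npz"));S=dict(np.load("scene0.npz"))
wt,ws=cloud(T),cloud(S)
a=cv2.resize(T["frame"][205:305,330:440],None,fx=5,fy=5,interpolation=cv2.INTER_CUBIC)
b=cv2.resize(T["frame"][80:200,120:240],None,fx=4,fy=4,interpolation=cv2.INTER_CUBIC)
im=np.zeros((600,800,3),np.uint8);im[:300,:]=0
a=cv2.resize(a,(400,364));b=cv2.resize(b,(400,400));im[:364,:400]=a;im[:400,400:]=b
cv2.imwrite("pics/crop1.png",im)
print(wt[243,384],wt[270,350],wt[130,172],wt[300,300])
# band-top points
for n,w in(("top",wt),("scene",ws)):
    c0=wt[243,384]
    m=(np.hypot(w[...,0]-c0[0],w[...,1]-c0[1])<.04)&(w[...,2]>.012)&(w[...,2]<.026)
    p=w[m];print(n,len(p),np.round(np.percentile(p[:,2],[5,50,95]),4))
    np.savez(f"band_{n}.npz",p=p)
    m=(np.hypot(w[...,0]-c0[0],w[...,1]-c0[1])<.09)&(w[...,2]>.03)&(w[...,2]<.075);p=w[m]
    print("key",len(p),p.mean(0),p.max(0),p.min(0))
    s=wt[135,178]
    m=(np.hypot(w[...,0]-s[0],w[...,1]-s[1])<.08)
    q=w[m];print("samp z hist",[(round(h,3),int(((q[:,2]>h)&(q[:,2]<=h+.005)).sum())) for h in np.arange(0,.11,.005)])
E
```

```text
[ 4.64412800e-01 -1.40222893e-01 -3.66819951e-04] [ 4.19225290e-01 -8.32596379e-02 -3.31125930e-04] [0.62032996 0.19072134 0.08529341] [ 0.37008382 -0.00158902 -0.00089286]
top 328 [0.0139 0.0187 0.021 ]
key 126 [ 0.41546413 -0.14562436  0.05161704] [ 0.42657415 -0.13619184  0.05819013] [ 0.40524174 -0.1565512   0.03201621]
samp z hist [(np.float64(0.0), 1272), (np.float64(0.005), 44), (np.float64(0.01), 39), (np.float64(0.015), 68), (np.float64(0.02), 53), (np.float64(0.025), 65), (np.float64(0.03), 65), (np.float64(0.035), 161), (np.float64(0.04), 1165), (np.float64(0.045), 905), (np.float64(0.05), 242), (np.float64(0.055), 11), (np.float64(0.06), 65), (np.float64(0.065), 37), (np.float64(0.07), 86), (np.float64(0.075), 151), (np.float64(0.08), 105), (np.float64(0.085), 174), (np.float64(0.09), 30), (np.float64(0.095), 0), (np.float64(0.1), 0), (np.float64(0.105), 0)]
scene 373 [0.0126 0.0174 0.0206]
key 185 [ 0.41899719 -0.1472929   0.04610497] [ 0.42903114 -0.13498128  0.05737471] [ 0.4085345  -0.15707097  0.03021748]
samp z hist [(np.float64(0.0), 298), (np.float64(0.005), 106), (np.float64(0.01), 104), (np.float64(0.015), 121), (np.float64(0.02), 109), (np.float64(0.025), 108), (np.float64(0.03), 117), (np.float64(0.035), 141), (np.float64(0.04), 396), (np.float64(0.045), 310), (np.float64(0.05), 120), (np.float64(0.055), 33), (np.float64(0.06), 62), (np.float64(0.065), 44), (np.float64(0.07), 54), (np.float64(0.075), 76), (np.float64(0.08), 43), (np.float64(0.085), 63), (np.float64(0.09), 8), (np.float64(0.095), 0), (np.float64(0.1), 0), (np.float64(0.105), 0)]
```

View pics/crop1.png

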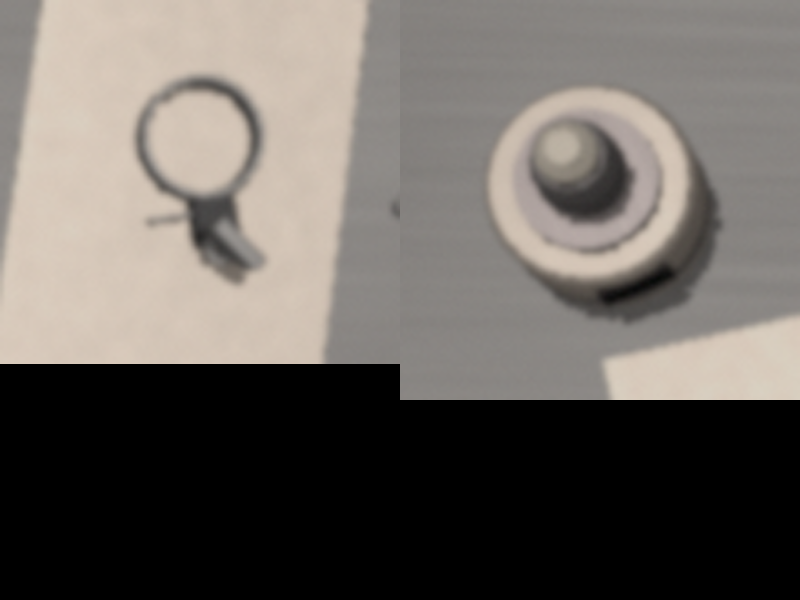

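Crop: steel ring with housing, key towards the image bottom and the tail to the left. The chosen sampler has the thick stub with a white nose. Now the fits.

```bash
python3 - <<'E'
from h import *
T=dict(np.load("top0.npz"));S=dict(np.load("scene0.npz"))
W={"top":cloud(T),"scene":cloud(S)}
c0=np.array([.4644,-.1402])
for n,w in W.items():
    d=np.hypot(w[...,0]-c0[0],w[...,1]-c0[1])
    c=c0
    for _ in range(4):
        m=(np.abs(np.hypot(w[...,0]-c[0],w[...,1]-c[1])-.027)<.006)&(w[...,2]>.015)&(w[...,2]<.024)&(w[...,0]>c[0]-.018)
        f=circ(w[m]);c=np.array(f[:2])
    print(n,"band",np.round(f,4),m.sum())
    m=(d<.09)&(w[...,2]>.048)&(w[...,2]<.066)&(w[...,0]<c0[0]-.02);p=w[m]
    q=p[:,:2];mu=q.mean(0);e,v=np.linalg.eigh(np.cov(q.T));
    r=cv2.minAreaRect((q*1e4).astype(np.float32))
    print(" key",len(p),mu,"ang",np.degrees(np.arctan2(v[1,1],v[0,1])),np.sqrt(e),"rect",np.array(r[0])/1e4,np.array(r[1])/1e4,r[2],"yaw",np.degrees(np.arctan2(*(c-mu)[::-1])), np.linalg.norm(c-mu), "ztop",np.percentile(p[:,2],90))
    m=(d<.09)&(w[...,2]>.006)&(w[...,2]<.022)&(w[...,0]<c[0]-.03);p=w[m];
    print(" housing",len(p),p[:,:2].mean(0),p.min(0),p.max(0))
    s=np.array([.62,.19])
    for lo,hi in((.0505-.004,.056),(.04,.0485),(.083,.1)):
        m=(np.hypot(w[...,0]-s[0],w[...,1]-s[1])<.07)&(w[...,2]>lo)&(w[...,2]<hi);p=w[m]
        e=cv2.minEnclosingCircle((p[:,:2]*1e4).astype(np.float32)); print(" samp",lo,len(p),p.mean(0),np.array(e[0])/1e4,e[1]/1e4,"z",np.median(p[:,2]))
w=W["top"]
for u,v in((295,103),(150,135),(300,216),(95,238),(233,30),(377,25),(10,150)):
    print((u,v),np.round(w[v,u],3))
E
```

```text
top band [ 0.465  -0.139   0.0262] 160
 key 98 [ 0.41570823 -0.14625537] ang -135.4882232856338 [0.00256648 0.00740715] rect [ 0.41589429 -0.14643701] [0.02500134 0.00842104] 45.97924041748047 yaw 8.357250377964046 0.04980135106227951 ztop 0.056529335546516124
 housing 128 [ 0.42540878 -0.13990047] [ 0.40919071 -0.15428364  0.00631238] [ 0.43497755 -0.1153469   0.0217516 ]
 samp 0.0465 856 [0.62356372 0.19112343 0.0492578 ] [0.6282626  0.19410526] 0.045569464111328124 z 0.049249780523541675
 samp 0.04 1683 [0.62455965 0.19216385 0.04431325] [0.62678643 0.19419001] 0.051493548583984375 z 0.04421706694294847
 samp 0.083 262 [0.62762283 0.1941638  0.08726939] [0.62896553 0.19483191] 0.0138496337890625 z 0.08743061454936757
scene band [ 0.4669 -0.1386  0.0261] 150
 key 85 [ 0.41876967 -0.14687186] ang 45.669297671410064 [0.0022019  0.00746096] rect [ 0.41824717 -0.14666359] [0.0259242  0.01134274] 51.831687927246094 yaw 9.731776915912505 0.04886959791373705 ztop 0.0564090695856273
 housing 137 [ 0.42703524 -0.14396163] [ 0.40899701 -0.15560559  0.00657265] [ 0.43663321 -0.11236524  0.02199483]
 samp 0.0465 349 [0.63439183 0.18503752 0.04985679] [0.62946963 0.1895262 ] 0.04115724487304687 z 0.049497632382107026
 samp 0.04 565 [0.63764029 0.17865046 0.04421981] [0.63149702 0.19357939] 0.04891421508789062 z 0.04419322511533064
 samp 0.083 90 [0.63155716 0.19257676 0.08702115] [0.6316229  0.19396261] 0.013458958435058593 z 0.08731802614777961
(295, 103) [0.647 0.009 0.13 ]
(150, 135) [0.626 0.236 0.044]
(300, 216) [0.499 0.    0.054]
(95, 238) [0.462 0.308 0.05 ]
(233, 30) [0.806 0.112 0.044]
(377, 25) [ 0.81  -0.12   0.065]
(10, 150) [0.599 0.448 0.041]
```

```bash
cat >> h.py <<'E'
def Q(th): return [0.0,float(np.cos(th/2)),float(np.sin(th/2)),0.0]
E
python3 - <<'E'
from bench import *
from h import *
y=np.radians(8.9)
for p,z in(((.466,-.139),.013),((.629,.194),.064),((.58,.185),.09)):
  for t in(0,np.pi,-np.pi):
    for dd in (-.65,0,.65):
        print(p,round(t,1),dd,np.round(inverse_kinematics([*p,z+.1],Q(y+t+dd)),2)) if inverse_kinematics([*p,z+.1],Q(y+t+dd)) is not None else print(p,t,dd,None)
th=y+np.pi
move_to([.466,-.139,.15],Q(th))
print(state()["time"],state()["ee_pos"],state()["ee_rot"],state()["joint_pos"])
d=get_image("scene");cv2.imwrite("pics/s1.png",d["frame"])
E
```

```text
(0.466, -0.139) 0 -0.65 [-0.36 -0.22  1.69 -0.    1.67  1.71]
(0.466, -0.139) 0 0 [-0.36 -0.22  1.69 -0.    1.67  1.06]
(0.466, -0.139) 0 0.65 [-0.36 -0.22  1.69 -0.    1.67  0.41]
(0.466, -0.139) 3.1 -0.65 [-0.36 -0.22  1.69 -0.    1.67 -1.44]
(0.466, -0.139) 3.1 0 [-0.36 -0.22  1.69 -0.    1.67 -2.09]
(0.466, -0.139) 3.141592653589793 0.65 None
(0.466, -0.139) -3.1 -0.65 [-0.36 -0.22  1.69 -0.    1.67 -1.44]
(0.466, -0.139) -3.1 0 [-0.36 -0.22  1.69 -0.    1.67 -2.09]
(0.466, -0.139) -3.141592653589793 0.65 None
(0.629, 0.194) 0 -0.65 [ 0.25  0.25  1.14 -0.    1.76  2.31]
(0.629, 0.194) 0 0 [ 0.25  0.25  1.14 -0.    1.76  1.66]
(0.629, 0.194) 0 0.65 [ 0.25  0.25  1.14 -0.    1.76  1.01]
(0.629, 0.194) 3.1 -0.65 [ 0.25  0.25  1.14 -0.    1.76 -0.83]
(0.629, 0.194) 3.1 0 [ 0.25  0.25  1.14 -0.    1.76 -1.48]
(0.629, 0.194) 3.1 0.65 [ 0.25  0.25  1.14 -0.    1.76 -2.13]
(0.629, 0.194) -3.1 -0.65 [ 0.25  0.25  1.14 -0.    1.76 -0.83]
(0.629, 0.194) -3.1 0 [ 0.25  0.25  1.14 -0.    1.76 -1.48]
(0.629, 0.194) -3.1 0.65 [ 0.25  0.25  1.14 -0.    1.76 -2.13]
(0.58, 0.185) 0 -0.65 [ 0.25  0.11  1.24 -0.    1.79  2.32]
(0.58, 0.185) 0 0 [ 0.25  0.11  1.24 -0.    1.79  1.67]
(0.58, 0.185) 0 0.65 [ 0.25  0.11  1.24 -0.    1.79  1.02]
(0.58, 0.185) 3.1 -0.65 [ 0.25  0.11  1.24 -0.    1.79 -0.82]
(0.58, 0.185) 3.1 0 [ 0.25  0.11  1.24 -0.    1.79 -1.47]
(0.58, 0.185) 3.1 0.65 [ 0.25  0.11  1.24 -0.    1.79 -2.12]
(0.58, 0.185) -3.1 -0.65 [ 0.25  0.11  1.24 -0.    1.79 -0.82]
(0.58, 0.185) -3.1 0 [ 0.25  0.11  1.24 -0.    1.79 -1.47]
(0.58, 0.185) -3.1 0.65 [ 0.25  0.11  1.24 -0.    1.79 -2.12]
2.825 [ 0.46625517 -0.1384762   0.15010218] [ 1.24142320e-04 -7.80078690e-02  9.96952735e-01  3.31832599e-05] [-3.58783906e-01 -2.21049224e-01  1.63061868e+00  1.67349275e-04
  1.73182631e+00 -2.08572779e+00]
```

View pics/s1.png

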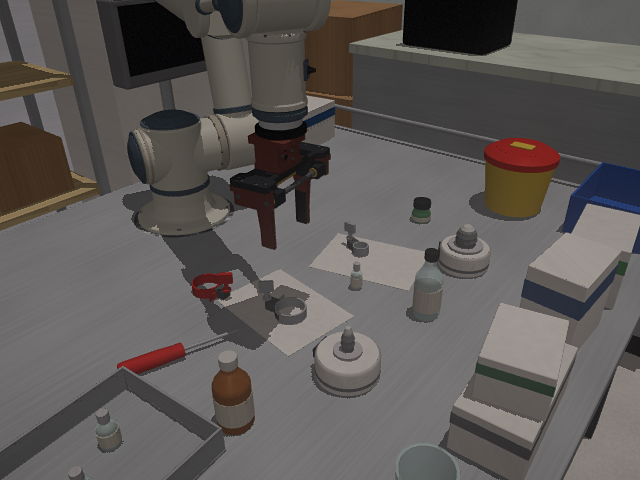

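Gripper is above the clamp (tips near (267,240) and (303,220), band at (290,310)). Descending and gripping.

```bash
python3 - <<'E'
from bench import *
from h import *
move_l([.466,-.139,.013],speed=.1)
s=state();print(s["time"],s["ee_pos"],s["ft_force"],s["finger_gap"])
close()
s=state();print(s["time"],s["ee_pos"],s["ft_force"],s["finger_gap"])
move_l([.466,-.139,.16],speed=.15)
s=state();print(s["time"],s["ee_pos"],s["ft_force"],s["moment"],s["finger_gap"])
for n in("scene","top"):
    d=get_image(n);cv2.imwrite(f"pics/{n}2.png",d["frame"]);np.savez(f"{n}2.npz",**d)
E
```

```text
4.3917 [ 0.46654346 -0.13918176  0.01384289] [ 0.82759806  0.61228537 -0.19695231] 0.08796549939970491
5.7333 [ 0.46600317 -0.13903282  0.01300549] [-0.70163493 -1.42189513 -0.6005177 ] 0.000835353332786711
6.8667 [ 0.46552243 -0.13880954  0.15871658] [-0.67116866  0.12124798 -0.39318169] [-0.01879834  0.00168949  0.04944613] 9.142551932574621e-05
```

View pics/scene2.png

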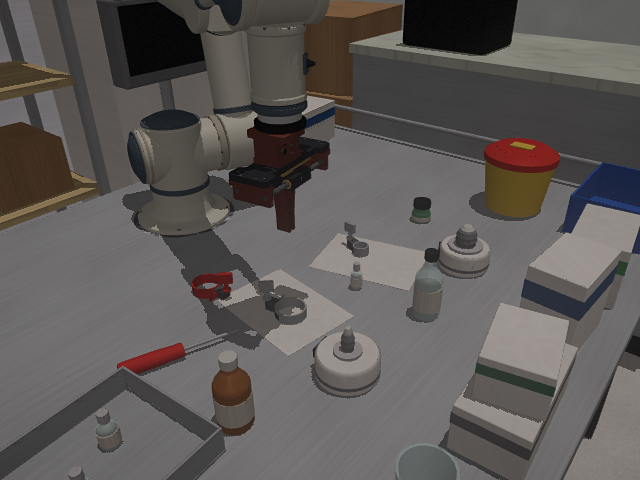

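View pics/top2.png

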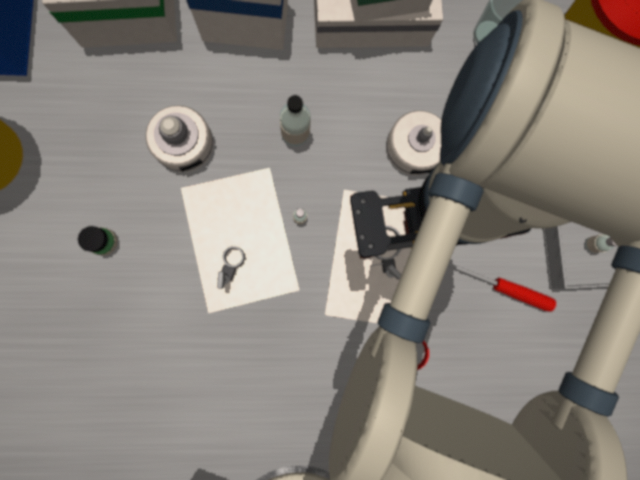

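The fingers closed on nothing (gap 0) and the clamp still lies near (290,310). I'll check the projection of the TCP and whether the clamp moved.

```bash
python3 - <<'E'
from bench import *
from h import *
S=dict(np.load("scene2.npz"));S0=dict(np.load("scene0.npz"));T=dict(np.load("top2.npz"));T0=dict(np.load("top0.npz"))
p=state()["ee_pos"];print(p,state()["joint_pos"])
for d in(S,T): print(proj(d,[p,p-[0,0,.008],[.466,-.139,0]]))
print(np.abs(S["view"]-S0["view"]).max())
w=cloud(S);c=np.array([.466,-.139])
for _ in range(4):
    m=(np.abs(np.hypot(w[...,0]-c[0],w[...,1]-c[1])-.027)<.008)&(w[...,2]>.015)&(w[...,2]<.024)&(w[...,0]>c[0]-.018)
    f=circ(w[m]);c=np.array(f[:2])
print(f,m.sum())
m=(np.hypot(w[...,0]-.466,w[...,1]+.139)<.09)&(w[...,2]>.048)&(w[...,2]<.066)
print(w[m].mean(0))
# finger cloud
m=(np.abs(w[...,0]-.466)<.1)&(np.abs(w[...,1]+.139)<.12)&(w[...,2]>.12)&(w[...,2]<.2);q=w[m]
print(len(q));
for z in np.arange(.13,.2,.01):
    k=q[(q[:,2]>z)&(q[:,2]<z+.01)]
    if len(k):print(round(z,2),len(k),np.round(k.min(0),3),np.round(k.max(0),3))
im=np.hstack([S0["frame"][200:360,180:380],S["frame"][200:360,180:380]]);cv2.imwrite("pics/cmp.png",cv2.resize(im,None,fx=2,fy=2))
E
```

```text
[ 0.46547041 -0.13878906  0.1585986 ] [-3.59854969e-01 -2.20382412e-01  1.61506038e+00  2.98816687e-05
  1.74926775e+00 -2.08600232e+00]
[[285.60298277 236.84676522]
 [285.84425462 241.13119077]
 [290.1451376  315.13760503]]
[[406.59733479 229.92700071]
 [405.1191759  230.71027046]
 [383.30141229 242.02028078]]
0.0
(np.float64(0.46700485061420544), np.float64(-0.13866736727578116), np.float64(0.02627590154397437)) 160
[ 0.41855424 -0.14685257  0.0528669 ]
259
0.17 54 [ 0.457 -0.15   0.174] [ 0.48  -0.129  0.18 ]
0.18 99 [ 0.457 -0.15   0.18 ] [ 0.48  -0.128  0.19 ]
0.19 106 [ 0.456 -0.151  0.19 ] [ 0.48  -0.126  0.2  ]
```

View pics/cmp.png

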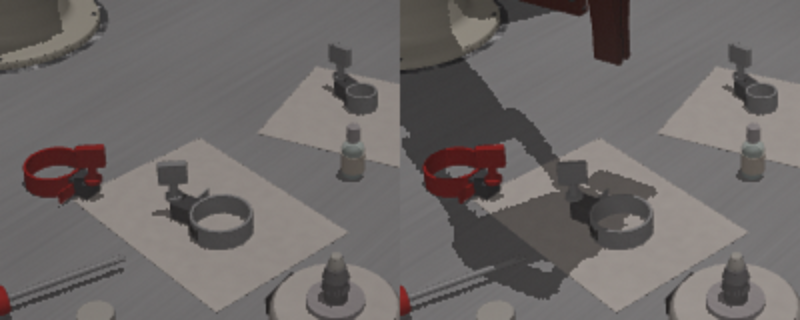

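Clamp unmoved. But the depth shows real fingertips at z≈0.174 with the TCP reported at 0.159, about 23 mm higher than documented. I'll measure the tips with the gripper open as well.

```bash
python3 - <<'E'
from bench import *
from h import *
gripper_open()
s=state();p=s["ee_pos"];print(s["time"],p,s["finger_gap"])
d=get_image("scene");np.savez("scene3.npz",**d);w=cloud(d)
cv2.imwrite("pics/s3.png",cv2.resize(d["frame"][140:340,200:400],None,fx=3,fy=3))
m=(np.abs(w[...,0]-.466)<.1)&(np.abs(w[...,1]+.139)<.12)&(w[...,2]>.12)&(w[...,2]<.24);q=w[m]
for z in np.arange(.12,.24,.005):
    k=q[(q[:,2]>z)&(q[:,2]<=z+.005)]
    for n,g in(("L",k[k[:,1]>-.139]),("R",k[k[:,1]<=-.139])):
        if len(g):print(n,round(z,3),len(g),np.round(g.min(0),3),np.round(g.max(0),3))
a=np.array([np.sin(np.radians(-8.9)),np.cos(np.radians(8.9)),0])
print(proj(d,[p+[0,0,-.008]+a*.044,p+[0,0,-.008]-a*.044, p+[0,0,.015]+a*.044,p+[0,0,.015]-a*.044])-[200,140])
E
```

```text
8.3417 [ 0.46600935 -0.13900637  0.16001391] 0.08811447598973067
L 0.17 5 [ 0.452 -0.095  0.174] [ 0.47  -0.087  0.175]
L 0.175 32 [ 0.45  -0.098  0.175] [ 0.471 -0.083  0.18 ]
R 0.175 34 [ 0.465 -0.194  0.176] [ 0.486 -0.182  0.18 ]
L 0.18 37 [ 0.448 -0.098  0.18 ] [ 0.472 -0.086  0.185]
R 0.18 40 [ 0.465 -0.193  0.18 ] [ 0.488 -0.179  0.185]
L 0.185 38 [ 0.448 -0.097  0.185] [ 0.472 -0.086  0.19 ]
R 0.185 43 [ 0.463 -0.193  0.185] [ 0.487 -0.181  0.19 ]
L 0.19 36 [ 0.447 -0.098  0.19 ] [ 0.472 -0.087  0.195]
R 0.19 41 [ 0.464 -0.194  0.19 ] [ 0.487 -0.184  0.195]
L 0.195 40 [ 0.451 -0.099  0.195] [ 0.472 -0.086  0.2  ]
R 0.195 43 [ 0.465 -0.193  0.195] [ 0.488 -0.183  0.2  ]
L 0.2 38 [ 0.45  -0.098  0.2  ] [ 0.471 -0.086  0.205]
R 0.2 40 [ 0.464 -0.194  0.2  ] [ 0.487 -0.182  0.205]
L 0.205 35 [ 0.449 -0.098  0.205] [ 0.472 -0.086  0.21 ]
R 0.205 43 [ 0.464 -0.195  0.205] [ 0.487 -0.182  0.21 ]
L 0.21 43 [ 0.452 -0.098  0.21 ] [ 0.473 -0.086  0.215]
R 0.21 46 [ 0.466 -0.195  0.21 ] [ 0.488 -0.181  0.215]
L 0.215 36 [ 0.452 -0.098  0.215] [ 0.472 -0.085  0.22 ]
R 0.215 43 [ 0.465 -0.195  0.215] [ 0.487 -0.184  0.22 ]
L 0.22 46 [ 0.448 -0.098  0.22 ] [ 0.472 -0.082  0.225]
R 0.22 42 [ 0.467 -0.196  0.22 ] [ 0.487 -0.183  0.225]
L 0.225 45 [ 0.448 -0.098  0.225] [ 0.473 -0.082  0.23 ]
R 0.225 47 [ 0.465 -0.198  0.225] [ 0.487 -0.183  0.23 ]
L 0.23 49 [ 0.449 -0.099  0.23 ] [ 0.472 -0.081  0.235]
R 0.23 52 [ 0.464 -0.198  0.23 ] [ 0.489 -0.181  0.235]
L 0.235 43 [ 0.449 -0.096  0.235] [ 0.472 -0.082  0.24 ]
R 0.235 47 [ 0.465 -0.199  0.235] [ 0.488 -0.181  0.24 ]
[[100.46339944  89.03232082]
 [ 70.32306436 112.92419013]
 [ 99.97888273  76.88626896]
 [ 69.37645052 100.15686565]]
```

View pics/s3.png

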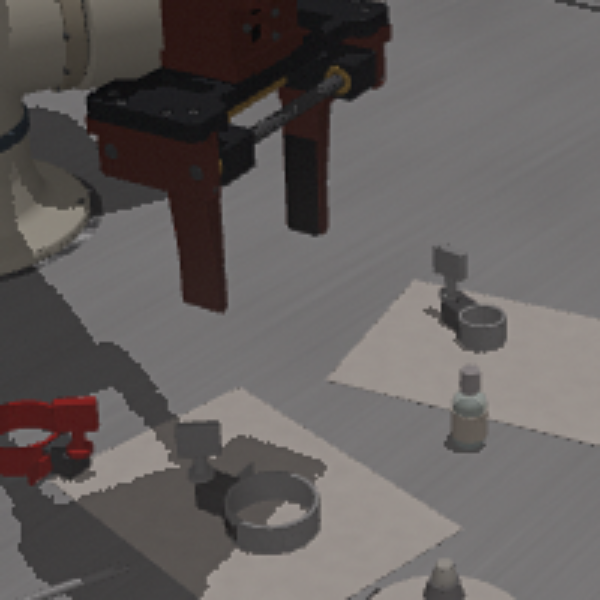

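Measured: fingertips actually stand ~14.5 mm *above* the reported TCP (both open and closed), and the empty close confirms it. So I shift commanded heights 22.5 mm lower, descending in guarded steps.

```bash
python3 - <<'E'
from bench import *
from h import *
move_l([.466,-.139,.01],speed=.2)
f0=state()["ft_force"]
ok=True
for z in(.002,-.004,-.0085):
    move_l([.466,-.139,z],speed=.05)
    s=state();df=s["ft_force"]-f0;print(z,np.round(s["ee_pos"],4),np.round(df,1))
    if np.abs(df).max()>6: ok=False;break
if ok:
    close();s=state();print(s["time"],s["finger_gap"],np.round(s["ft_force"],1))
    if s["finger_gap"]>.05:
        move_l([.466,-.139,.13],speed=.2)
        s=state();print(s["time"],s["finger_gap"],np.round(s["ft_force"],2))
d=get_image("scene");np.savez("scene4.npz",**d)
cv2.imwrite("pics/s4.png",cv2.resize(d["frame"][140:340,200:400],None,fx=3,fy=3))
E
```

```text
0.002 [ 0.466  -0.139   0.0021] [-1.5  0.  -0.8]
-0.004 [ 0.4657 -0.1389 -0.0045] [-0.2  0.  -1. ]
-0.0085 [ 0.4657 -0.1389 -0.0089] [-0.7  0.8 -0.1]
10.725 0.05604531702208557 [-0.3  0.2  0.1]
11.5667 0.0560092848383397 [ 0.1   1.13 -2.38]
```

View pics/s4.png

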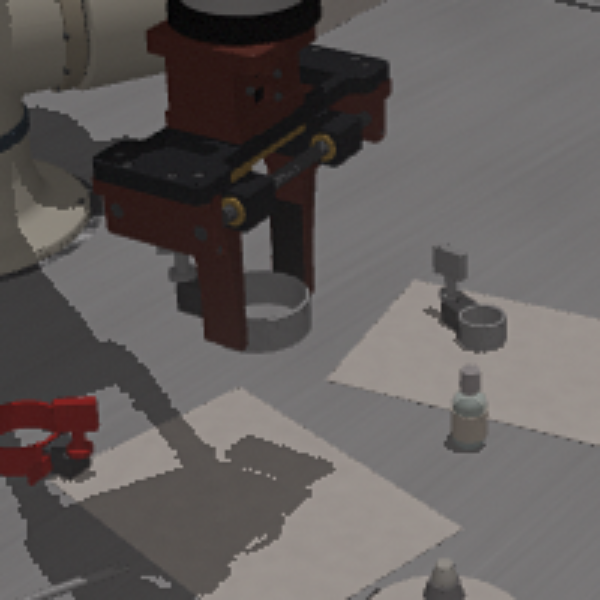

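Clamp is held (gap 56 mm), and looks level. Measure its pose in hand, then move above the stub.

```bash
python3 - <<'E'
from bench import *
from h import *
d=dict(np.load("scene4.npz"));w=cloud(d)
c=np.array([.467,-.139])
m=(np.abs(np.hypot(w[...,0]-c[0],w[...,1]-c[1])-.0265)<.005)&(w[...,2]>.13)&(w[...,2]<.17)&(np.abs(w[...,1]-c[1])<.022)
q=w[m]; print(len(q),circ(q[q[:,2]>.152]) if (q[:,2]>.152).sum()>9 else None)
for lo,hi in((-.03,-.015),(-.015,0),(0,.015),(.015,.03)):
    k=q[(q[:,0]-c[0]>lo)&(q[:,0]-c[0]<hi)]
    if len(k):print(lo,len(k),np.percentile(k[:,2],[2,98]).round(4))
th=np.radians(188.9)
move_l([.466,-.139,.17],speed=.2)
move_to([.629,.194,.17],Q(th))
s=state();print(s["time"],np.round(s["ee_pos"],4),np.round(s["ft_force"],1),s["finger_gap"])
for n in("scene","top"):
    d=get_image(n);np.savez(n+"5.npz",**d);cv2.imwrite(f"pics/{n}5.png",d["frame"])
E
```

```text
332 (np.float64(0.46672015149252083), np.float64(-0.13903146894457344), np.float64(0.02578220221574188))
-0.03 78 [0.1357 0.1565]
-0.015 13 [0.1395 0.1565]
0 15 [0.1377 0.1563]
0.015 226 [0.1372 0.1569]
13.35 [0.6291 0.1926 0.1701] [-0.2  0.6 -1.6] 0.05621601108507383
```

View pics/scene5.png

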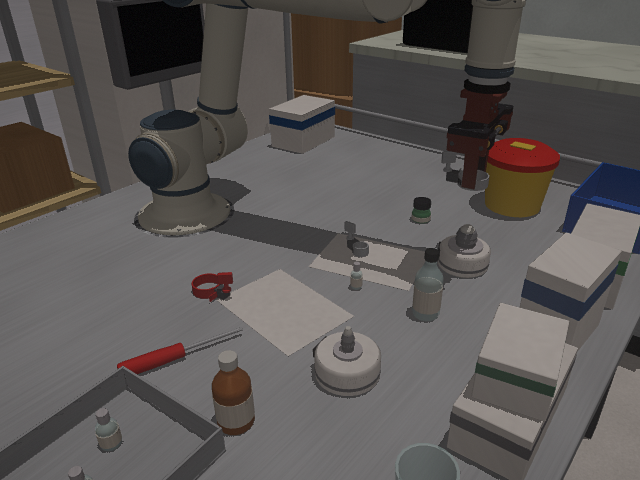

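Clamp hangs level at (470,180), right over the thick stub at (466,237). Lowering with a force guard.

```bash
python3 - <<'E'
from bench import *
from h import *
P=[.6295,.194]
move_l([*P,.085],speed=.15)
f0=state()["ft_force"];
for z in(.075,.065,.055,.048,.0435,.042):
    move_l([*P,z],speed=.06)
    s=state();df=s["ft_force"]-f0;print(z,np.round(s["time"],2),np.round(s["ee_pos"],4),np.round(df,1))
    if np.abs(df).max()>10: print("STOP");break
for n in("scene","top"):
    d=get_image(n);np.savez(n+"6.npz",**d)
    r=d["frame"][130:290,400:560] if n=="scene" else d["frame"][60:260,100:300]
    cv2.imwrite(f"pics/{n}6.png",cv2.resize(r,(600,600)))
E
```

```text
0.075 14.48 [0.6294 0.194  0.0748] [ 1.7  0.3 -0.6]
0.065 14.8 [0.629  0.1939 0.0641] [ 0.9 -0.6  0.9]
0.055 15.12 [0.629  0.1939 0.0541] [-0.4  0.4 -0.4]
0.048 15.38 [0.6291 0.1939 0.0473] [-0.2  0.1  0.8]
0.0435 15.63 [0.6293 0.1939 0.043 ] [1.2 0.3 0.3]
0.042 15.88 [0.6295 0.194  0.042 ] [ 0.1 -0.3 -0.6]
```

View pics/scene6.png

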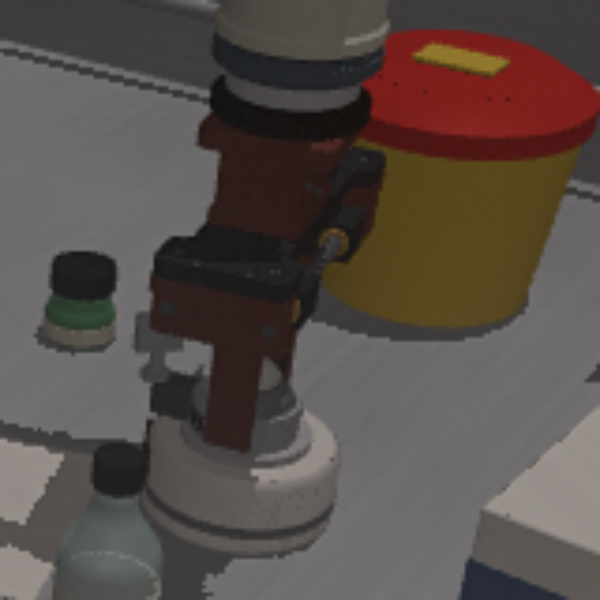

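Band is around the stub, practically on the flange, no contact forces. Releasing, retreating, looking.

```bash
python3 - <<'E'
from bench import *
from h import *
gripper_open()
move_l([.6295,.194,.14],speed=.2)
move_to([.58,.186,.15],Q(np.radians(180+46)))
s=state();print(s["time"],np.round(s["ee_pos"],4),np.round(s["ft_force"],1),s["finger_gap"])
for n in("scene","top"):
    d=get_image(n);np.savez(n+"7.npz",**d)
    r=d["frame"][170:300,400:530] if n=="scene" else d["frame"][60:260,100:300]
    cv2.imwrite(f"pics/{n}7.png",cv2.resize(r,(600,600)))
    w=cloud(d);s0=np.array([.629,.194]);D=np.hypot(w[...,0]-s0[0],w[...,1]-s0[1])
    m=(D>.02)&(D<.034)&(w[...,2]>.066)&(w[...,2]<.074)&(w[...,0]>s0[0]-.018);q=w[m]
    if len(q)>9: print(n,"band",len(q),np.round(circ(q),4),np.percentile(q[:,2],[5,50,95]).round(4))
    m=(np.hypot(w[...,0]-.58,w[...,1]-.186)<.03)&(w[...,2]>.085)&(w[...,2]<.112);q=w[m]
    if len(q)>9:
        e,v=np.linalg.eigh(np.cov(q[:,:2].T));mr=cv2.minAreaRect((q[:,:2]*1e4).astype(np.float32));print(n,"key",len(q),q.mean(0).round(4),q[:,2].max(),np.degrees(np.arctan2(v[1,1],v[0,1])),np.array(mr[0])/1e4,np.array(mr[1])/1e4)
E
```

```text
17.9583 [0.5795 0.1858 0.1482] [ 0.5  0.8 -0.1] 0.08814723581635348
scene band 90 [0.6303 0.1919 0.0249] [0.0662 0.0686 0.0714]
scene key 140 [0.5817 0.1838 0.0965] 0.10723575599811641 -136.80645868420186 [0.5815165  0.18437756] [0.02662608 0.01038594]
top band 130 [0.6293 0.1916 0.0259] [0.0667 0.0692 0.0715]
top key 126 [0.5775 0.1829 0.1028] 0.10717192783563045 -136.45661363352744 [0.57928623 0.18438821] [0.02745813 0.00791263]
```

View pics/scene7.png

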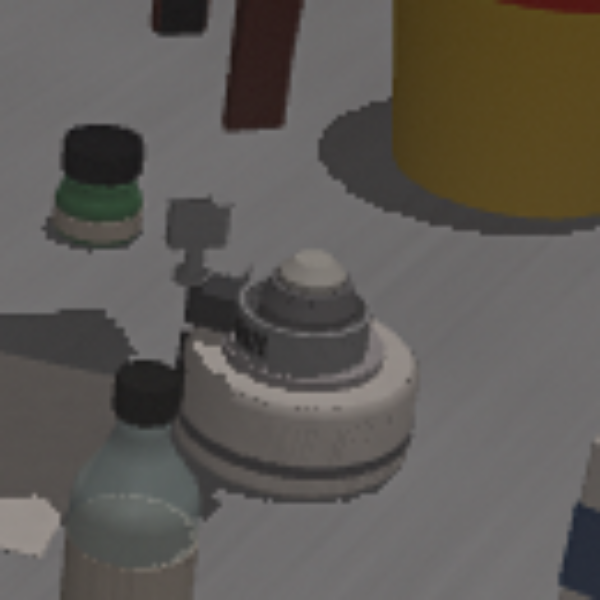

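View pics/top7.png

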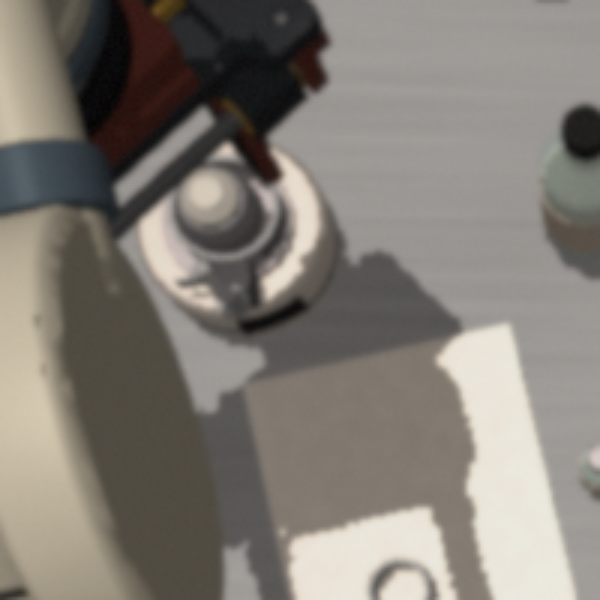

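Clamp is seated on the flange: the band rim is at z≈0.070, the centre is at (0.630,0.192), and the key wing is at (0.580,0.184), heading 43°. Now grip the key.

```bash
python3 - <<'E'
from bench import *
from h import *
K=[.5803,.1845];a=43.4
move_to([*K,.13],Q(np.radians(180+a)))
f0=state()["ft_force"];ok=True
for z in(.09,.0655):
    move_l([*K,z],speed=.08);s=state();df=s["ft_force"]-f0;print(z,np.round(df,1))
    if np.abs(df).max()>6: ok=False;break
if ok:
    close();s=state();print("t",s["time"],"gap",s["finger_gap"],np.round(s["ft_force"],1),np.round(s["moment"],3))
    if .005<s["finger_gap"]<.012:
        for t in(30,15,0,-12,-22,-29):
            move_to([*K,.0655],Q(np.radians(180+t)));s=state()
            print(t,round(s["time"],2),s["finger_gap"].round(4),np.round(s["ft_force"],1),np.round(s["moment"],3))
            if np.abs(s["ft_force"]).max()>20 or abs(s["moment"][2])>1: break
d=get_image("scene");cv2.imwrite("pics/s8.png",cv2.resize(d["frame"][130:290,400:560],(600,600)))
E
```

```text
0.09 [-0.4  0.6  0.1]
0.0655 [-0.6  0.6  1.1]
t 20.6167 gap 0.007627355710379276 [-0.3  0.9  0.6] [0.138 0.145 0.015]Traceback (most recent call last):
  File "<stdin>", line 14, in <module>
AttributeError: 'float' object has no attribute 'round'
```

```bash
python3 - <<'E'
from bench import *
from h import *
K=[.5803,.1845]
for t in(30,15,0,-12,-22,-29):
    move_to([*K,.0655],Q(np.radians(180+t)));s=state()
    print(t,round(s["time"],2),round(s["finger_gap"],4),np.round(s["ft_force"],1),np.round(s["moment"],3))
    if np.abs(s["ft_force"]).max()>20 or abs(s["moment"][2])>1: print("STOP");break
d=get_image("scene");cv2.imwrite("pics/s8.png",cv2.resize(d["frame"][130:290,400:560],(600,600)))
E
```

```text
30 21.2 0.0077 [-0.6  0.6  0.2] [0.03  0.025 0.001]
15 21.56 0.0081 [-0.6 -0.4 -0.8] [-0.045  0.017  0.056]
0 21.92 0.0083 [ 0.4 -0.3  0.3] [-0.001  0.006 -0.035]
-12 22.23 0.0078 [ 0.5  0.1 -0. ] [-0.02   0.004 -0.095]
-22 22.52 0.008 [ 0.4 -0.5 -0.1] [-0.089  0.025  0.037]
-29 22.77 0.0075 [-2.7  3.5  1.7] [0.635 0.394 0.186]
```

View pics/s8.png

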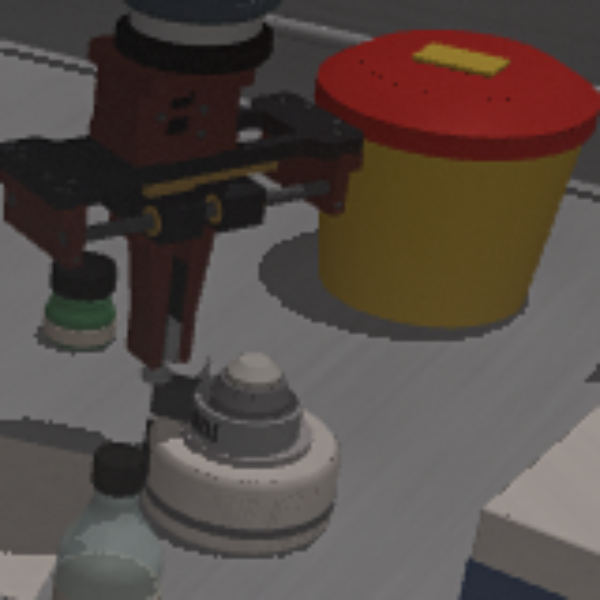

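The force and moment rose at −29°, so the stop is reached; the clamp still sits on the flange. Opening, going straight up, then checking.

```bash
python3 - <<'E'
from bench import *
from h import *
gripper_open()
move_l([.5803,.1845,.16],speed=.15)
move_to([.40,.05,.25],Q(np.radians(180)))
s=state();print(s["time"],np.round(s["ft_force"],1),s["finger_gap"])
for n in("scene","top"):
    d=get_image(n);np.savez(n+"9.npz",**d)
    r=d["frame"][170:300,400:530] if n=="scene" else d["frame"][60:260,100:300]
    cv2.imwrite(f"pics/{n}9.png",cv2.resize(r,(600,600)))
    w=cloud(d);s0=np.array([.629,.193]);D=np.hypot(w[...,0]-s0[0],w[...,1]-s0[1])
    m=(D>.021)&(D<.034)&(w[...,2]>.066)&(w[...,2]<.074)&(w[...,0]>s0[0]-.018);q=w[m]
    if len(q)>9:
        pl=np.linalg.lstsq(np.c_[q[:,:2],np.ones(len(q))],q[:,2],rcond=None)[0]
        print(n,"band",len(q),np.round(circ(q),4),np.percentile(q[:,2],[5,50,95]).round(4),"slope",pl[:2].round(3))
    m=(np.hypot(w[...,0]-.58,w[...,1]-.185)<.03)&(w[...,2]>.088)&(w[...,2]<.112);q=w[m]
    if len(q)>9:
        e,v=np.linalg.eigh(np.cov(q[:,:2].T));mr=cv2.minAreaRect((q[:,:2]*1e4).astype(np.float32));print(n,"key",len(q),q.mean(0).round(4),q[:,2].max(),np.degrees(np.arctan2(v[1,1],v[0,1])),np.array(mr[0])/1e4,np.array(mr[1])/1e4)
E
```

```text
25.85 [-0.3 -0.4 -0.6] 0.08822141916602072
scene band 79 [0.6316 0.1912 0.0255] [0.0662 0.0688 0.0709] slope [0.011 0.003]
scene key 102 [0.5827 0.1816 0.0984] 0.1074890498321639 155.2938057093758 [0.58209097 0.1838051 ] [0.01092099 0.02842712]
```

View pics/scene9.png

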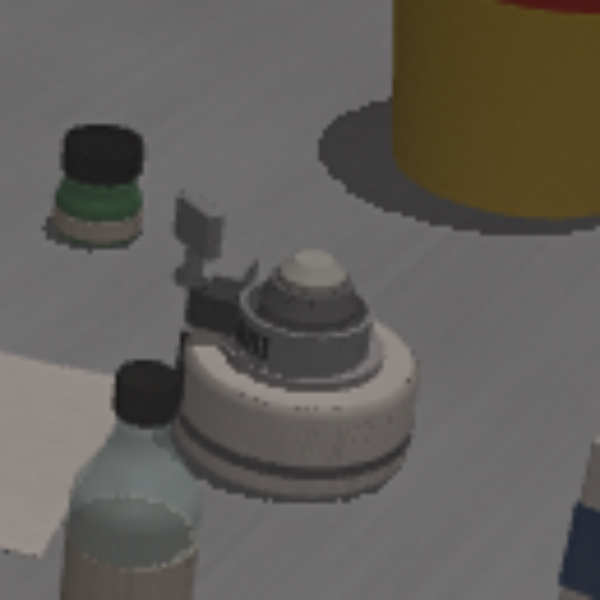

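View pics/top9.png

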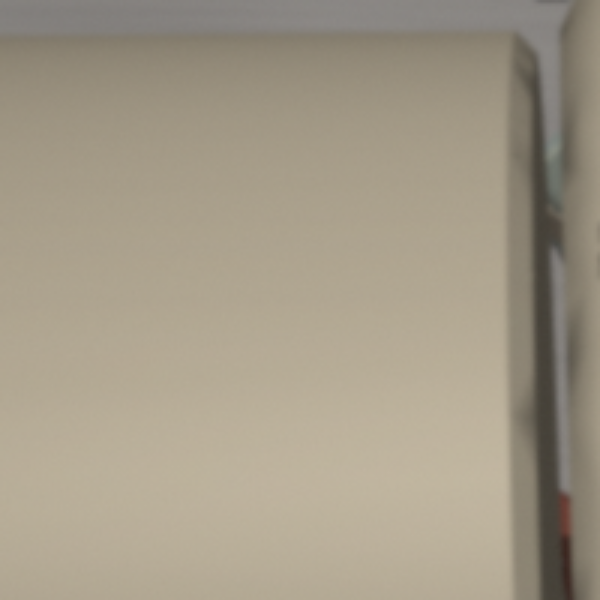

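```bash
python3 -c "
from bench import *
job_done()"
```

```text
the job is handed in; nothing more can be done
```

The larger steel clamp is on the thick stub's flange, with its key turned clockwise to the stop. I released it, moved the arm clear and handed the job in at about 26 s of the 51 s allowed. The hand-in gives no verdict.

**First grasp:** The first close caught nothing. Depth images, with the gripper open and closed, put the real fingertips about 14.5 mm above the reported TCP, not 8 mm ahead of it. I corrected the heights, and the second grasp held with the gap at 56 mm. The clamp had not moved in between.

**Last checks:**
- **Seating:** The band's centre is within about 3 mm of the stub's centre. Its rim is at about z = 0.070 m, which matches the underside resting on the 50 mm flange. It is level, with a slope of about 0.01.
- **Key:** The wing went from heading +43° to about −25°, while the clamp's own heading stayed at about 8.5°. That puts the key at roughly 1.2–1.25 rad. Force and moment rose at the last step, which fits reaching the stop.
- **Limits of the check:** The final look used the scene camera only, because the arm blocked the top view. The gripper is open and clear, with no contact force.

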